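Clamp a tube offcut in the spring-trap welding fixture

TASK

Swing the fixture's sprung arm back by its upright post until the trigger catches it and holds it by itself, stopping as soon as it has caught so that it is not rammed onto the rubber back stop. Then lay the short square tube from the wooden board in the nest, flat, along the low fence and between the two end stops, and let go. Then trip the trigger by its own upright post so that the arm snaps over and clamps the tube against the fence; leave the big nut and the bottle where they are.

Things in the scene. Friction and masses are not known exactly. Their poses are not given: they have to be found in the camera images.
- fixture: Fixed dark steel plate 190 (its x) x 350 (its y) x 12 mm on a grey box 85 mm high; carries arm, nest and trigger; its +x side faces roughly the robot. Origin: centre of the plate's underside, 85 mm above the worktop, z up; 'high' below counts from there. Arm pivot (vertical) at x +14, y -30; trigger pivot at x -56, y -93 mm. All parts but the two posts are under 60 mm high.
- nest (a point): Centre of the nest on the plate's top (97 mm above the worktop; fixture x +52, y +90, z 12 mm), for a tube lying along the fixture's y. Fence: steel bar on the nest's +x side, inner face 20 mm from here, 104 mm long, 16 mm high above the plate. End stops 8 mm high across both ends, inner faces 65.5 mm from here along y. Axes as the fixture's.
- clamp_arm: Sprung arm on the arm pivot: 128 mm along its own +y, 18 wide, 24 to 34 high; a pad on its end reaches 18 mm to its +x. Origin on the pivot axis. Shut (q = 0) its yaw in the fixture is -0.25 rad; cocking is counter-clockwise from above (q grows, post goes to the fixture's -x). It clamps a tube at q about 0.25. Tripped, it flies back in some 0.3 s: keep out of its way.
- cocking_post (a point): Top centre of the upright post on the arm's end, for pushing: 16 mm diameter, 34 to 90 mm high, 120 mm from the pivot. The spring resists with 5 N here at q = 0, 11 N at q = 1.15. The trigger catches at a q between 0.97 and 1.33 that differs each time and cannot be seen; the push first rises 1 to 3 N, then drops. The stop comes 5 to 8 mm later. Let go, a caught arm stays.
- back_stop: Rubber-sleeved pin, 12 mm diameter, fixed on the plate, top 34 mm high; it stops the arm's tail just past the catch. It gives: past first contact the push at the cocking post grows by about 4 N a mm. It must not take more than 30 N, which is about 13 N extra at the cocking post. Origin: the pin's foot.
- trigger_post (a point): Top centre of the trigger's upright post: 12 mm diameter, 28 to 85 mm high, 80 mm from the trigger pivot, to the fixture's -y of it at rest. Pushed to the fixture's -x (clockwise about its pivot) it frees the arm after 6 to 15 mm, end of travel 25 mm, with 8 to 14 N; it springs back when let go.
- work_tube: Loose square steel tube offcut 40 x 110 x 40 mm, 0.22 to 0.36 kg, lying on a fixed wooden board (160 x 120 mm, top 70 mm above the worktop) to the robot's right. Origin: centre of its underside; its own y is its length, z up. Grasp across its 40 mm width.
- big_nut: Bystander: loose hex nut 42 x 36 x 18 mm, origin under its middle. Leave alone.
- bottle: Bystander: loose plastic bottle, 65 mm diameter, 160 mm tall, standing to the robot's left. Origin: centre of its underside. Leave alone.

How it is judged:
By the outcome, as a careful person would: the job done as asked, in the order asked, and still so for the second after the job is handed in, with the robot touching nothing.
It also fails if it takes over 72 s, if anything falls off the work surface, if the arm or the gripper's body presses on something with over 40 N, if the wrist force passes 120 N, or if a joint passes its speed limit or range.

ROBOT

A 7-joint arm with a two-finger parallel gripper is mounted at the origin on the work surface; the furniture and walls round the work are solid. World frame = base frame: x ahead of the robot, y to its left, z up, the work surface at z = 0. Lengths are in m, angles in rad, forces in N, time in s.
With the tool pointing down it reaches from about 0.35 to 0.9 m from the base axis. Payload 8.1 kg.
Tool frame: the origin (TCP) lies on the centre line of the jaws, within the pads' length; the fingertips stand 19 mm ahead of it and the grasp point (between the pads) is the TCP (arm.tip_reach is the distance from the TCP to the fingertips, in m); z points along the fingers, y is the line along which they close (so a half turn about z gives the same grasp; the last joint's range is limited). The gripper opens to 92 mm and grips with 3 to 60 N. Pads are 19 mm wide; open, the fingers measure 130 mm over their backs; the gripper's body (75 mm by 190 mm) begins 47 mm behind the grasp point.
Start: joints at [1.179, 0.434, 0.025, 1.573, -0.012, 1.134, -0.075], TCP at [0.178, -0.599, 0.246] pointing down, gripper open.
Joint ranges: [-2.62, 2.62], [-0.44, 2.09], [-1.27, 1.32], [0.08, 2.57], [-1.32, 4.46], [0.12, 2], [-2.74, 2.74]. Speed limits (rad/s): [2.22, 2.22, 3.01, 3.01, 3.14, 3.14, 3.14].

INTERFACE

Orientations are given as a rotation vector (axis times angle).
In Python, from cell import arm gives the robot as it stands.
- The arm moves only by the tool arm_command, never from a script. Its argument "targets" is a list that holds one entry, the list of rows, each a list of 6 numbers: the shift along the tool's x, y, z in m, then the turn, a rotation vector about the tool's x, y, z in rad. A call has 1 to 10 rows; each row shifts and turns the commanded pose from where the row before left it, along the tool's axes as they then stand; what a row does not reach is not made up. A row lasts 1/8 s, in which the tool goes at most 62.5 mm and 10.7 degrees, less where a joint would pass 70% of its speed; a pose out of reach is approached as far as the arm can. A call with a gripper value outside its range is refused whole. "jaw" is the finger opening in m, from 0 to 0.0918, set as the call begins (left out, the last holds). The fingers move at their own pace and stop on an object; "newtons" is the grip in N (left out, the last holds). Time passes only in rows, so rows that do not move let the fingers close. It gives the time, the measured TCP pose, the force, the opening and the grip force at its end, in the units of the state.
- arm.observe(): the state, without advancing time (a new reading comes with each control period).
- arm.get_image(name): name is "scene" or "top"; returns a dict with "pixels" (420x560x3 uint8, red, green, blue), "z_map" (420x560 float32, m along the optical axis (not along the pixel's ray), 0 where there is no reading), "fx", "fy", "cx", "cy" (pixels), "dist" ([k1, k2, p1, p2, k3] as OpenCV has them; the pictures are not rectified), "xyz" and "rotation" of the camera in the world. Camera axes: x right, y down, z forward; pixel columns grow to the right and rows downward; lengths in m; the calibration is good to about 2 mm. A picture is of the moment at which its call begins.
- arm.sign_off(): hands the job in; it is judged then, once.
The state is a dict: "clock": time; "joints": joint angles; "dq": joint speeds; "joint_efforts": joint torques, N m; "position": TCP position; "ee_rot": TCP orientation; "force": force on the tool from outside, world axes, zero at the start; "ft_torque": the same for the moment, N m; "width": opening from 0.0 (shut) to 1.0 (fully open); "gripper_force": force on a finger pad.
Only numpy, scipy, OpenCV 4.12 (cv2) and the standard library are available. Lean on these libraries where they do the work, as an engineer would, in place of code of your own. Each camera call takes 0.05 s, during which the arm holds its last target. There are 200 camera calls.

## Working session

There is one attempt and no reset: what is moved stays moved. The work goes in short steps, Python scripts to look and compute and a tool call to move; the robot and the scene stay as the last step left them, time stands still between calls to the robot, and variables do not carry over. Pictures are saved under pics/ and viewed, at most 10 in all, crops included, and the job is handed in when it is done.

Besides the shell and the picture viewer there is one more tool, called after ">>>" as name([rows], argument=value, ...), one row to a line, values as JSON. arm_command: Moves the arm, as the interface text tells. Its arguments: {"type":"object","properties":{"targets":{"type":"array","items":{"type":"array","items":{"type":"array","items":{"type":"number"}}}},"jaw":{"type":"number"},"newtons":{"type":"number"}},"required":["targets"]}

```bash
ls; mkdir -p pics
cat > h.py <<'E'
import numpy as np, cv2
from cell import arm
def grab(n):
    im=arm.get_image(n); cv2.imwrite
    return im
def save(im,f,s=1.0):
    p=cv2.cvtColor(im["pixels"],cv2.COLOR_RGB2BGR)
    cv2.imwrite("pics/"+f,cv2.resize(p,None,fx=s,fy=s))
def R(im):
    r=np.array(im["rotation"],float)
    return r if r.shape==(3,3) else cv2.Rodrigues(r)[0]
def rays(im,px):
    K=np.array([[im["fx"],0,im["cx"]],[0,im["fy"],im["cy"]],[0,0,1]])
    u=cv2.undistortPoints(np.array(px,float).reshape(-1,1,2),K,np.array(im["dist"],float)).reshape(-1,2)
    return np.c_[u,np.ones(len(u))]
def onplane(im,px,z):
    d=rays(im,px)@R(im).T; o=np.array(im["xyz"]); 
    return o+d*((z-o[2])/d[:,2])[:,None]
def cloud(im):
    h,w=im["z_map"].shape
    v,u=np.mgrid[:h,:w]
    d=rays(im,np.c_[u.ravel(),v.ravel()])*im["z_map"].reshape(-1,1)
    return (d@R(im).T+np.array(im["xyz"])).reshape(h,w,3)
E
python3 - <<'E'
from h import *
s=arm.observe(); print(s)
for n in("scene","top"):
    im=grab(n); save(im,n+"0.png",1.4); print(n,im["xyz"],im["rotation"],im["fx"],im["dist"])
    np.savez(n+"0.npz",**im)
E
```

```text
pics
{'clock': 0.0, 'joints': array([ 1.17940116,  0.43521201,  0.02495734,  1.57407967, -0.01164986,
        1.13398838, -0.07508412]), 'dq': array([ 0.00264525,  0.00230984, -0.00058352, -0.00074642, -0.00021503,
        0.00023094, -0.00077429]), 'joint_efforts': array([ 8.84399719e-05, -6.67854595e+01,  9.84686762e-01, -3.14470375e+01,
       -6.06840011e-02,  4.29940433e-02,  1.65454117e-04]), 'position': array([ 0.17783639, -0.59867332,  0.2449583 ]), 'ee_rot': array([-3.10741545e+00, -4.51751812e-01,  4.85539522e-04]), 'force': array([ 0.05307755, -0.39837661,  0.52213351]), 'ft_torque': array([-0.00830299, -0.00035168,  0.00188481]), 'gripper_force': 0.0, 'width': 0.9992813616115263}
scene [-0.26359336  1.0734289   1.24692314] [-0.71912015  2.56953629 -1.17547251] 540.0638929239883 [-0.10310202  0.          0.          0.          0.        ]
top [ 0.23622399 -0.00756301  1.08908147] [-2.11624288  2.15851337 -0.19353202] 398.1373961609713 [-0.00208987  0.          0.          0.          0.        ]
```

View pics/scene0.png

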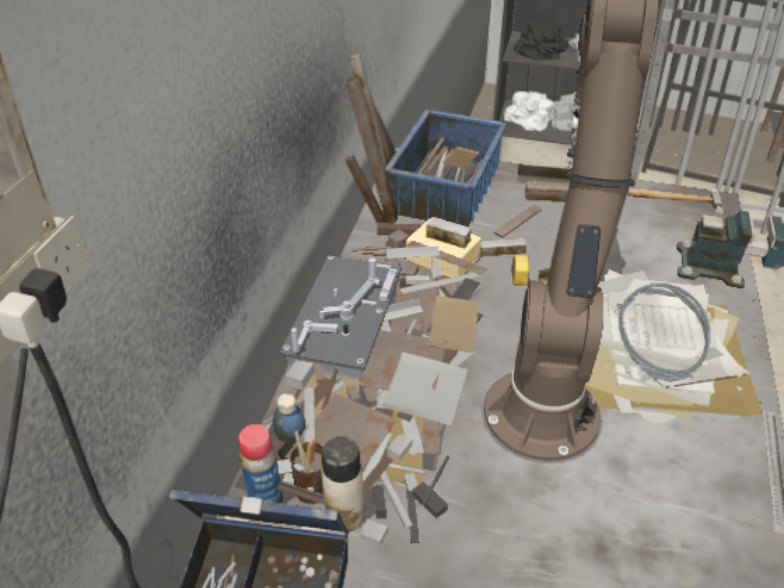

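View pics/top0.png

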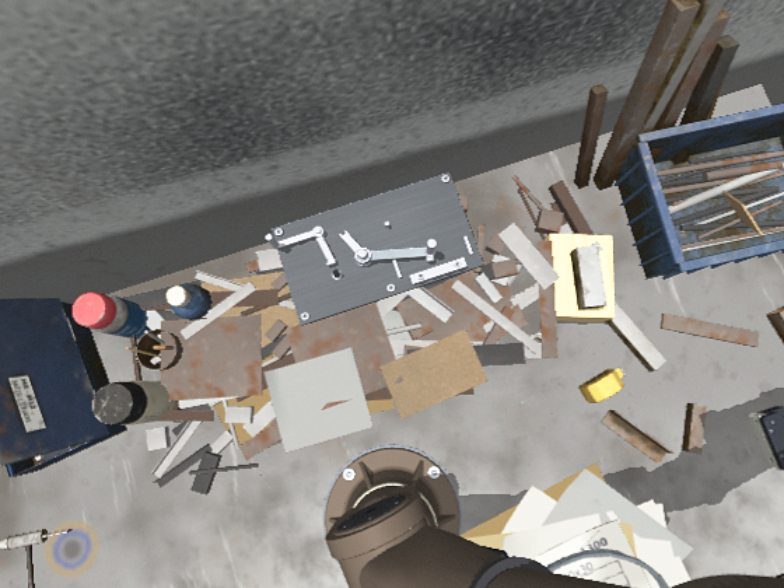

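The scene view shows the fixture at about (345,305) and the board with the tube at (445,240). In the top view the fixture is at (375,250), with the trigger post at (268,238), the cocking post at (432,250) and the fence at (438,272). The tube is at (590,277), and the fixture's +y runs to the image right.

```bash
cat >> h.py <<'E'
def load(n): return dict(np.load(n))
def rect(P):
    return cv2.minAreaRect((P[:,:2]*1000).astype(np.float32))
E
python3 - <<'E'
from h import *
im=load("top0.npz"); C=cloud(im); Z=C[...,2]
def comp(m,seed):
    n,l=cv2.connectedComponents(m.astype(np.uint8)); return l==l[seed[1],seed[0]] if l[seed[1],seed[0]] else m&False
s=lambda x,y:(round(x/1.4),round(y/1.4))
pl=comp((Z>.085)&(Z<.16),s(300,280)); print("plate",pl.sum(),rect(C[pl]),np.median(Z[pl]))
b=cv2.boxPoints(rect(C[pl])); print(b)
tb=comp((Z>.095)&(Z<.13),s(590,270)); print("tube",tb.sum(),rect(C[tb]),np.median(Z[tb]))
bd=comp((Z>.06)&(Z<.13),s(590,310)); print("board",bd.sum(),rect(C[bd]),np.median(Z[bd][Z[bd]<.09]))
hi=pl&(Z>.15) 
n,l,st,ce=cv2.connectedComponentsWithStats(((Z>.15)&(Z<.19)&(C[...,0]>.2)).astype(np.uint8))
for i in range(1,n):
    if st[i,4]>3: print("post?",ce[i],st[i,4],C[l==i].mean(0),Z[l==i].max())
# wall
for x,y in((375,200),(375,150),(375,100),(375,50),(250,220),(450,150)):
    u,v=s(x,y); print((x,y),C[v,u])
# crop screws
p=cv2.cvtColor(im["pixels"],cv2.COLOR_RGB2BGR)[115:240,180:440]; cv2.imwrite("pics/crop1.png",cv2.resize(p,None,fx=3,fy=3,interpolation=cv2.INTER_CUBIC))
E
```

```text
plate 9797 ((489.5892028808594, 18.304351806640625), (191.19293212890625, 353.5826721191406), 17.45748519897461) 0.09638813926293743
[[ 345.3589   158.27388]
 [ 451.433   -179.02269]
 [ 633.8195  -121.66518]
 [ 527.74536  215.6314 ]]
tube 760 ((425.0686340332031, -368.3482971191406), (110.25413513183594, 42.92151641845703), 3.6549501419067383) 0.10916509806673536
board 33082 ((377.6746520996094, 19.890411376953125), (403.231689453125, 933.5723876953125), 17.1407470703125) 0.07255672987265238
post? [539.69144981  20.78810409] 269 [ 0.86661288 -0.68425735  0.17107031] 0.18969572312124328
post? [225.89852559 105.14252674] 3459 [0.65187981 0.11211916 0.17048173] 0.18999935875455942
post? [503.50763359  64.6221374 ] 262 [ 0.74697014 -0.57719586  0.17018317] 0.18988048544107639
post? [423.95454545  84.36931818] 176 [ 0.69697734 -0.37236739  0.1701388 ] 0.18887066926239626
post? [492.32824427 125.81518682] 2489 [ 0.59243713 -0.53827741  0.15814716] 0.18995437128557902
post? [532.28688525 153.72131148] 122 [ 0.51345714 -0.61923835  0.17187288] 0.18972091946547154
post? [192.64516129 169.8064
[... 201 characters left out ...]
9416453 0.35403993 0.15811075] 0.16301523736607715
post? [ 79.29602888 224.61732852] 277 [0.36294825 0.4578957  0.16634523] 0.18987247150921593
post? [ 19.04078947 255.49407895] 1520 [0.29452656 0.58868934 0.16994931] 0.18996602829091302
post? [ 91.85714286 248.57142857] 7 [0.30732501 0.42908613 0.15869675] 0.1630055616547661
post? [100.09433962 283.49528302] 212 [0.22736016 0.40064109 0.16949701] 0.1899243648579375
(375, 200) [0.57681024 0.01858643 0.09755154]
(375, 150) [0.67583565 0.01722286 0.09798462]
(375, 100) [0.67825659 0.01150998 0.28091483]
(375, 50) [0.67870542 0.00752083 0.40922647]
(250, 220) [ 0.60118688  0.29673186 -0.08980789]
(450, 150) [ 0.71792435 -0.13448573 -0.00265507]
```

View pics/crop1.png

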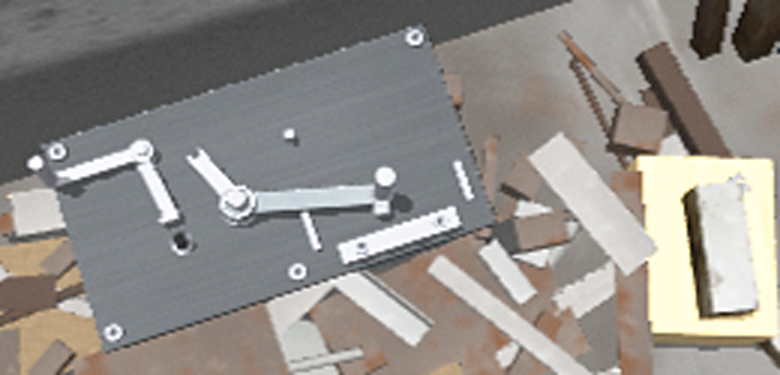

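The crop shows both posts, the fence and the tube, and the posts match the plate fit to 2 mm. That gives fixture origin (0.490, 0.0168), with its +y along (0.30, -0.954). I'm moving to the approach pose in front of the cocking post.

```bash
cat >> h.py <<'E'
from scipy.spatial.transform import Rotation as Ro
O=np.array([.490,.0168]); YX=np.deg2rad(17.457)   # fixture: -x axis at world yaw YX
fy=np.array([np.sin(YX),-np.cos(YX)]); fx=np.array([-np.cos(YX),-np.sin(YX)])
def fix(x,y): return O+fx*x+fy*y
def tofix(p): d=np.array(p)[:2]-O; return d@fx*1e3,d@fy*1e3
def state():
    s=arm.observe(); r=Ro.from_rotvec(s["ee_rot"]); x=r.as_matrix()[:,0]
    return s,r,np.arctan2(x[1],x[0])
def goto(xyz,yaw):
    """remaining tool-frame shift (mm, in present axes) and turn to tool-down with tool x at yaw"""
    s,r,y=state()
    t=Ro.from_matrix(np.array([[np.cos(yaw),np.sin(yaw),0],[np.sin(yaw),-np.cos(yaw),0],[0,0,-1]]).T)
    t=Ro.from_matrix(np.column_stack([[np.cos(yaw),np.sin(yaw),0],[np.sin(yaw),-np.cos(yaw),0],[0,0,-1]]))
    print("t",round(s["clock"],2),"pos",s["position"].round(4),"yaw",round(y,3),"F",s["force"].round(1))
    print("shift mm",(r.inv().apply(np.array(xyz)-s["position"])*1e3).round(1),"turn",(r.inv()*t).as_rotvec().round(4))
E
sed -i '/yaw),-np.cos(yaw),0\],\[0,0,-1\]\]).T/d' h.py
python3 - <<'E'
from h import *
for d in (-.25,.72,.9,1.08): print(d,fix(14-120*np.sin(d),-30+120*np.cos(d)))
print(fix(52,90),fix(-56,-173))
p=fix(14+120*np.sin(.25),-30+120*np.cos(.25)); t=np.array([np.cos(YX-.25),np.sin(YX-.25)])
print(p-t*.032); goto([*(p-t*.032),.245],YX-.25)
E
```

```text
-0.25 [-15.30630613 -95.38542523]
0.72 [ 80.6810049  -37.88925472]
0.9 [ 90.18216447 -18.52357336]
1.08 [96.06279071  2.23021865]
[ -22.11590643 -101.43749017] [  2.01250933 181.84826583]
[-15.3382583  -95.38717419]
t 0.1 pos [ 0.1779 -0.5987  0.245 ] yaw 0.289 F [ 0.5 -0.1  0.4]
shift mm [-41867.6  86444.7   -114.4] turn [-0.0014  0.0003  0.2341]
```

```bash
sed -i 's/return O+fx\*x+fy\*y/return O+(fx*x+fy*y)\/1000/' h.py
python3 - <<'E'
from h import *
for d in (-.25,.72,.9,1.08): print(d,fix(14-120*np.sin(d),-30+120*np.cos(d)))
print(fix(52,90),fix(-56,-173))
p=fix(14+120*np.sin(.25),-30+120*np.cos(.25)); t=np.array([np.cos(YX-.25),np.sin(YX-.25)])
print(p-t*.032); goto([*(p-t*.032),.245],YX-.25)
E
```

```text
-0.25 [ 0.47420369 -0.07860223]
0.72 [ 0.570191   -0.02110605]
0.9 [ 0.57969216 -0.00174037]
1.08 [0.58557279 0.01901342]
[ 0.46739409 -0.08465429] [0.49152251 0.19863147]
[ 0.44225152 -0.08035118]
t 0.1 pos [ 0.1779 -0.5987  0.245 ] yaw 0.289 F [ 0.5 -0.1  0.4]
shift mm [ 401.1 -421.6    0.6] turn [-0.0014  0.0003  0.2341]
```

>>> arm_command([
  [[0.036,-0.038,0,0,0,0],[0.036,-0.038,0,0,0,0],[0.036,-0.038,0,0,0,0],[0.036,-0.038,0,0,0,0],[0.036,-0.038,0,0,0,0],[0.036,-0.038,0,0,0,0],[0.036,-0.038,0,0,0,0],[0.036,-0.038,0,0,0,0],[0.036,-0.038,0,0,0,0],[0.036,-0.038,0,0,0,0]],
], jaw=0.0, newtons=20)

```text
clock: 1.35
position: [0.4152, -0.1308, 0.2457]
ee_rot: [3.109, 0.452, -0.0]
force: [0.9, -0.7, 0.8]
width: 0.012
gripper_force: 0.0
```

>>> arm_command([
  [[0.02,-0.02,0,0,0,0.078],[0.018,-0.018,0,0,0,0.078],[0,0,0,0,0,0.078],[0,0,0,0,0,0]],
])

```text
clock: 1.85
position: [0.442, -0.086, 0.2454]
ee_rot: [3.14, 0.087, -0.001]
force: [-0.1, 0.0, 0.6]
width: 0.005
gripper_force: 0.0
```

Run:
```python
from h import *
goto([.4423,-.0804,.154],YX-.25)
im=grab("top"); save(im,"top1.png",1.4); np.savez("top1.npz",**im)
s=arm.observe(); print(s["width"],s["joints"])
```

```text
t 1.85 pos [ 0.442  -0.086   0.2454] yaw 0.056 F [-0.1  0.   0.6]
shift mm [ 0.7 -5.5 91.4] turn [-0.      0.0007  0.001 ]
0.005270220094150127 [ 0.35403012  0.17435419 -0.32061338  1.95578237  0.06427507  1.02171907
 -1.51005913]
```

View pics/top1.png

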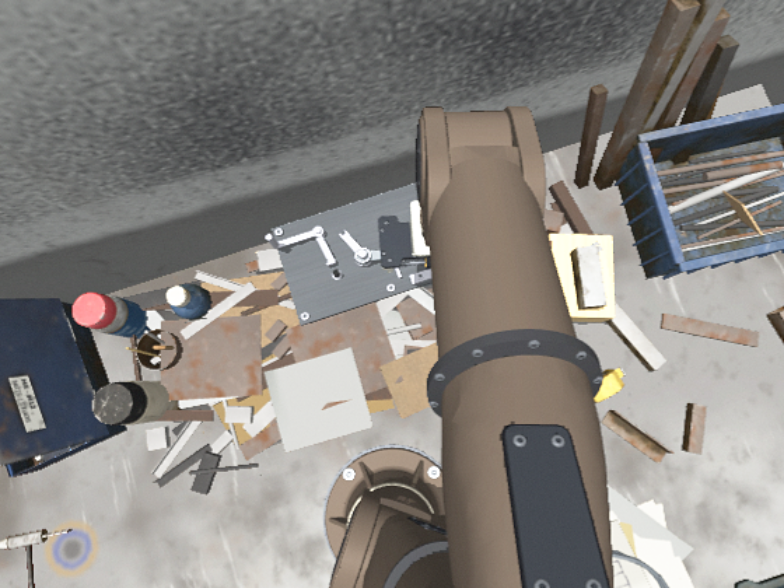

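The view shows the gripper (black, near (395,245)) above the arm's end. The wrist housing is at (480,140), close to the wall, so I'm checking that clearance from the depth.

Run:
```python
from h import *
im=load("top1.npz"); C=cloud(im); C0=cloud(load("top0.npz"))
ch=(np.abs(C-C0).max(-1)>.03)&(C[...,2]>.2)
for z0 in np.arange(.2,.9,.1):
    m=ch&(C[...,2]>=z0)&(C[...,2]<z0+.1)
    if m.any(): print(round(z0,1),m.sum(),np.percentile(C[m],[1,99],axis=0).round(3).tolist())
# wall plane above bench in fixture x
w=(C0[...,2]>.25)&(C0[...,2]<.5)&(np.arange(560)<300)[None]; P=C0[w]; P=P[P[:,0]>.55]
d=(P[:,:2]-O); print("wall fx",np.percentile(d@fx,[1,50,99]))
for b in (-.3,-.2,-.1,0,.1): 
    q=np.abs(d@fy-b)<.02
    if q.any(): print(b,np.median(d[q]@fx))
```

```text
0.2 611 [[0.041, -0.497, 0.201], [0.757, 0.484, 0.299]]
0.3 1857 [[-0.011, -0.293, 0.303], [0.715, 0.259, 0.398]]
0.4 1044 [[0.02, -0.062, 0.402], [0.681, 0.285, 0.496]]
0.5 921 [[0.057, -0.055, 0.526], [0.632, 0.267, 0.599]]
0.6 8225 [[0.089, -0.132, 0.607], [0.479, -0.027, 0.699]]
0.7 18308 [[0.148, -0.13, 0.702], [0.352, -0.035, 0.799]]
0.8 9398 [[0.148, -0.109, 0.8], [0.205, -0.042, 0.834]]
wall fx [-0.19998786 -0.18793728 -0.1757805 ]
-0.3 -0.1942368584135589
-0.2 -0.18989965557242566
-0.1 -0.18560514701943287
0 -0.1813596312833109
0.1 -0.17707268374074192
```

>>> arm_command([
  [[0,-0.0055,0.03,0,0,0],[0,0,0.03,0,0,0],[0,0,0.02,0,0,0],[0,0,0.011,0,0,0],[0,0,0,0,0,0]],
])

```text
clock: 2.52
position: [0.4415, -0.0809, 0.1544]
ee_rot: [-3.14, -0.086, 0.002]
force: [0.5, -0.1, 1.3]
width: 0.007
gripper_force: 0.0
```

>>> arm_command([
  [[0.005,0,0,0,0,0],[0.004,0,0,0,0,0],[0.003,0,0,0,0,0],[0.003,0,0,0,0,0],[0,0,0,0,0,0]],
])

```text
clock: 3.15
position: [0.4564, -0.0798, 0.1546]
ee_rot: [3.14, 0.086, -0.002]
force: [-2.8, 0.4, 2.0]
width: 0.002
gripper_force: 1.1
```

>>> arm_command([
  [[0.002,0,0,0,0,0],[0.002,0,0,0,0,0],[0,0,0,0,0,0]],
])

```text
clock: 3.52
position: [0.4603, -0.0798, 0.1545]
ee_rot: [3.14, 0.086, -0.002]
force: [-5.7, -0.8, 2.8]
width: 0.005
gripper_force: 2.4
```

>>> arm_command([
  [[0.006,0.0007,0,0,0,-0.05],[0.006,0.0007,0,0,0,-0.05],[0.006,0.0007,0,0,0,-0.05],[0.006,0.0007,0,0,0,-0.05],[0.006,0.0007,0,0,0,-0.05],[0.006,0.0007,0,0,0,-0.05],[0.006,0.0007,0,0,0,-0.05],[0.006,0.0007,0,0,0,-0.05],[0,0,0,0,0,0]],
])

```text
clock: 4.65
position: [0.5077, -0.0741, 0.1544]
ee_rot: [-3.06, -0.709, 0.003]
force: [-7.1, -0.3, 4.3]
width: 0.004
gripper_force: 3.4
```

```bash
cat >> h.py <<'E'
def push():
    s,r,y=state(); t=r.as_matrix()[:,0]; pc=s["position"][:2]+t[:2]*.0175
    a,b=tofix(pc); a-=14;b+=30
    print("q",round(np.arctan2(-a,b)+.25,4),"toolq",round(y-YX+.25,4),"r",round(np.hypot(a,b),1),"F along",(r.inv().apply(s["force"])).round(2),"z",s["position"][2].round(4),"t",s["clock"])
E
python3 -c "
from h import *
push()"
```

```text
q 0.4231 toolq 0.4009 r 121.2 F along [-6.56 -2.87 -4.33] z 0.1544 t 4.65
```

>>> arm_command([
  [[0.006,0.0007,0,0,0,-0.05],[0.006,0.0007,0,0,0,-0.05],[0.006,0.0007,0,0,0,-0.05],[0.006,0.0007,0,0,0,-0.05],[0.006,0.0007,0,0,0,-0.05],[0.006,0.0007,0,0,0,-0.05],[0.006,0.0007,0,0,0,-0.05],[0.006,0.0007,0,0,0,-0.05],[0,0,0,0,0,0],[0,0,0,0,0,0]],
])

```text
clock: 5.9
position: [0.5485, -0.0517, 0.1542]
ee_rot: [-2.859, -1.301, 0.006]
force: [-9.3, -3.0, 5.0]
width: 0.005
gripper_force: 4.4
```

```bash
python3 -c "
from h import *
push()"
```

```text
q 0.8041 toolq 0.7993 r 122.0 F along [-8.44 -5.04 -4.92] z 0.1542 t 5.9
```

>>> arm_command([
  [[0.006,0.0007,0,0,0,-0.05],[0.006,0.0007,0,0,0,-0.05],[0,0,0,0,0,0]],
])

```text
clock: 6.28
position: [0.5573, -0.0438, 0.1541]
ee_rot: [2.791, 1.443, -0.007]
force: [-9.8, -5.0, 5.8]
width: 0.006
gripper_force: 4.8
```

>>> arm_command([
  [[0.002,0.0003,0,0,0,-0.017],[0,0,0,0,0,0]],
])

```text
clock: 6.52
position: [0.5584, -0.0427, 0.1541]
ee_rot: [2.779, 1.465, -0.008]
force: [-9.2, -6.3, 6.1]
width: 0.006
gripper_force: 5.3
```

>>> arm_command([
  [[0.002,0.0003,0,0,0,-0.017],[0,0,0,0,0,0]],
])

```text
clock: 6.78
position: [0.5598, -0.0412, 0.1541]
ee_rot: [2.766, 1.489, -0.008]
force: [-10.8, -5.8, 7.3]
width: 0.006
gripper_force: 5.3
```

```bash
python3 -c "
from h import *
push()"
```

```text
q 0.928 toolq 0.9329 r 122.3 F along [-10.79  -5.82  -7.27] z 0.1541 t 6.775
```

>>> arm_command([
  [[0.002,0.0003,0,0,0,-0.017],[0,0,0,0,0,0]],
])

```text
clock: 7.02
position: [0.5611, -0.0398, 0.1541]
ee_rot: [2.753, 1.512, -0.008]
force: [-10.7, -5.8, 6.7]
width: 0.003
gripper_force: 5.4
```

```bash
python3 -c "
from h import *
push()"
```

```text
q 0.944 toolq 0.9499 r 122.3 F along [-10.66  -5.92  -6.67] z 0.1541 t 7.025
```

>>> arm_command([
  [[0.002,0.0003,0,0,0,-0.017],[0,0,0,0,0,0]],
])

```text
clock: 7.28
position: [0.5624, -0.0383, 0.1541]
ee_rot: [2.741, 1.536, -0.008]
force: [-10.2, -6.2, 6.7]
width: 0.004
gripper_force: 5.4
```

```bash
python3 -c "
from h import *
push()"
```

```text
q 0.9595 toolq 0.9667 r 122.4 F along [-10.67  -5.45  -6.65] z 0.1541 t 7.275
```

>>> arm_command([
  [[0.002,0.0003,0,0,0,-0.017],[0,0,0,0,0,0]],
])

```text
clock: 7.52
position: [0.5637, -0.0368, 0.1541]
ee_rot: [2.727, 1.559, -0.008]
force: [-10.5, -6.2, 6.2]
width: 0.008
gripper_force: 5.4
```

```bash
python3 -c "
from h import *
push()"
```

```text
q 0.9757 toolq 0.9837 r 122.4 F along [-10.72  -5.93  -6.18] z 0.1541 t 7.525
```

>>> arm_command([
  [[0.002,0.0003,0,0,0,-0.017],[0,0,0,0,0,0]],
])

```text
clock: 7.78
position: [0.565, -0.0353, 0.1541]
ee_rot: [2.714, 1.582, -0.008]
force: [-10.3, -6.2, 7.1]
width: 0.005
gripper_force: 5.4
```

```bash
python3 -c "
from h import *
push()"
```

```text
q 0.9922 toolq 1.0007 r 122.4 F along [-10.55  -5.92  -7.03] z 0.1541 t 7.775
```

>>> arm_command([
  [[0.002,0.0003,0,0,0,-0.017],[0,0,0,0,0,0]],
])

```text
clock: 8.02
position: [0.5663, -0.0338, 0.1542]
ee_rot: [2.701, 1.605, -0.008]
force: [-10.6, -6.5, 6.8]
width: 0.002
gripper_force: 5.4
```

```bash
python3 -c "
from h import *
push()"
```

```text
q 1.0076 toolq 1.0176 r 122.5 F along [-10.83  -6.21  -6.74] z 0.1542 t 8.025
```

>>> arm_command([
  [[0.002,0.0003,0,0,0,-0.017],[0,0,0,0,0,0]],
])

```text
clock: 8.28
position: [0.5675, -0.0322, 0.1541]
ee_rot: [2.687, 1.628, -0.008]
force: [-11.0, -7.3, 7.1]
width: 0.002
gripper_force: 5.5
```

```bash
python3 -c "
from h import *
push()"
```

```text
q 1.0238 toolq 1.0347 r 122.5 F along [-11.61  -6.32  -7.05] z 0.1541 t 8.275
```

Rising slightly; continuing in 2 mm steps.

>>> arm_command([
  [[0.002,0.0003,0,0,0,-0.017],[0,0,0,0,0,0]],
])

```text
clock: 8.52
position: [0.5687, -0.0306, 0.1541]
ee_rot: [2.673, 1.65, -0.009]
force: [-10.8, -7.6, 6.8]
width: 0.003
gripper_force: 5.5
```

```bash
python3 -c "
from h import *
push()"
```

```text
q 1.0396 toolq 1.0516 r 122.5 F along [-11.71  -6.26  -6.69] z 0.1541 t 8.525
```

>>> arm_command([
  [[0.002,0.0003,0,0,0,-0.017],[0,0,0,0,0,0]],
])

```text
clock: 8.78
position: [0.5699, -0.029, 0.1541]
ee_rot: [2.659, 1.673, -0.009]
force: [-10.5, -7.1, 6.9]
width: 0.005
gripper_force: 5.5
```

```bash
python3 -c "
from h import *
push()"
```

```text
q 1.0556 toolq 1.0686 r 122.6 F along [-10.98  -6.4   -6.87] z 0.1541 t 8.775
```

>>> arm_command([
  [[-0.004,0,0,0,0,0],[0,0,0,0,0,0]],
])

```text
clock: 9.02
position: [0.5682, -0.0327, 0.154]
ee_rot: [2.659, 1.672, -0.008]
force: [-9.5, -6.4, 4.4]
width: 0.008
gripper_force: 4.9
```

```bash
python3 -c "
from h import *
push()"
```

```text
q 1.0231 toolq 1.0681 r 122.8 F along [-9.88 -5.79 -4.31] z 0.154 t 9.025
```

Not caught, since the arm followed back. I'll return and carry on.

>>> arm_command([
  [[0.004,0,0,0,0,0],[0.002,0.0003,0,0,0,-0.017],[0,0,0,0,0,0]],
])

```text
clock: 9.4
position: [0.5714, -0.0277, 0.154]
ee_rot: [2.644, 1.695, -0.008]
force: [-8.4, -8.1, 4.1]
width: 0.003
gripper_force: 5.3
```

```bash
python3 -c "
from h import *
push()"
```

```text
q 1.0707 toolq 1.0853 r 123.0 F along [-10.88  -4.22  -4.08] z 0.154 t 9.4
```

>>> arm_command([
  [[0.002,0.0003,0,0,0,-0.017],[0,0,0,0,0,0]],
])

```text
clock: 9.65
position: [0.5725, -0.026, 0.154]
ee_rot: [2.63, 1.717, -0.008]
force: [-7.3, -8.0, 3.1]
width: 0.008
gripper_force: 5.2
```

```bash
python3 -c "
from h import *
push()"
```

```text
q 1.0872 toolq 1.1023 r 123.1 F along [-10.33  -3.48  -3.05] z 0.154 t 9.65
```

>>> arm_command([
  [[0.002,0.0003,0,0,0,-0.017],[0,0,0,0,0,0]],
])

```text
clock: 9.9
position: [0.5736, -0.0243, 0.154]
ee_rot: [2.615, 1.74, -0.008]
force: [-7.4, -8.1, 3.7]
width: 0.01
gripper_force: 5.1
```

```bash
python3 -c "
from h import *
push()"
```

```text
q 1.1035 toolq 1.1192 r 123.1 F along [-10.36  -3.7   -3.65] z 0.154 t 9.9
```

>>> arm_command([
  [[0.002,0.0003,0,0,0,-0.017],[0,0,0,0,0,0]],
])

```text
clock: 10.15
position: [0.5747, -0.0227, 0.154]
ee_rot: [2.6, 1.761, -0.008]
force: [-8.9, -8.3, 4.8]
width: 0.005
gripper_force: 5.3
```

```bash
python3 -c "
from h import *
push()"
```

```text
q 1.1189 toolq 1.1361 r 123.1 F along [-11.05  -5.14  -4.74] z 0.154 t 10.15
```

>>> arm_command([
  [[0.002,0.0003,0,0,0,-0.017],[0,0,0,0,0,0]],
])

```text
clock: 10.4
position: [0.5758, -0.0209, 0.154]
ee_rot: [2.585, 1.784, -0.008]
force: [-8.4, -7.6, 3.4]
width: 0.005
gripper_force: 5.1
```

```bash
python3 -c "
from h import *
push()"
```

```text
q 1.1355 toolq 1.1532 r 123.2 F along [-10.1   -5.19  -3.38] z 0.154 t 10.4
```

>>> arm_command([
  [[0.002,0.0003,0,0,0,-0.017],[0,0,0,0,0,0]],
])

```text
clock: 10.65
position: [0.5768, -0.0191, 0.154]
ee_rot: [2.57, 1.806, -0.007]
force: [-8.2, -8.4, 2.2]
width: 0.004
gripper_force: 5.0
```

```bash
python3 -c "
from h import *
push()"
```

```text
q 1.1523 toolq 1.1702 r 123.2 F along [-10.7   -4.83  -2.16] z 0.154 t 10.65
```

>>> arm_command([
  [[0.002,0.0003,0,0,0,-0.017],[0,0,0,0,0,0]],
])

```text
clock: 10.9
position: [0.5779, -0.0172, 0.154]
ee_rot: [2.554, 1.827, -0.007]
force: [-7.3, -7.0, 3.4]
width: 0.006
gripper_force: 4.6
```

```bash
python3 -c "
from h import *
push()"
```

```text
q 1.1699 toolq 1.1873 r 123.2 F along [-8.98 -4.7  -3.38] z 0.154 t 10.9
```

>>> arm_command([
  [[0.002,0.0003,0,0,0,-0.017],[0,0,0,0,0,0]],
])

```text
clock: 11.15
position: [0.5788, -0.0157, 0.154]
ee_rot: [2.539, 1.849, -0.008]
force: [-7.6, -8.7, 4.0]
width: 0.007
gripper_force: 5.3
```

```bash
python3 -c "
from h import *
push()"
```

```text
q 1.1834 toolq 1.2041 r 123.2 F along [-10.64  -4.53  -3.94] z 0.154 t 11.15
```

A drop showed at q≈1.17, so I'll test with a back-off.

>>> arm_command([
  [[-0.004,0,0,0,0,0],[0,0,0,0,0,0]],
])

```text
clock: 11.4
position: [0.5788, -0.0178, 0.1543]
ee_rot: [2.539, 1.85, -0.002]
force: [-2.1, -5.8, -1.9]
width: 0.003
gripper_force: 2.8
```

```bash
python3 -c "
from h import *
push()"
```

```text
q 1.1672 toolq 1.2047 r 124.0 F along [-6.13 -0.21  1.93] z 0.1543 t 11.4
```

>>> arm_command([
  [[-0.003,0,0,0,0,0],[0,0,0,0,0,0]],
])

```text
clock: 11.65
position: [0.5788, -0.0188, 0.1551]
ee_rot: [2.537, 1.852, 0.003]
force: [0.0, -1.6, 0.3]
width: 0.006
gripper_force: 0.5
```

```bash
python3 -c "
from h import *
push()"
```

```text
q 1.1603 toolq 1.2063 r 124.3 F along [-1.53  0.51 -0.33] z 0.1551 t 11.65
```

The force fell to about zero, so the arm is caught. I'm backing away and lifting, then checking by camera.

>>> arm_command([
  [[-0.01,0,0,0,0,0],[-0.015,0,0,0,0,0],[-0.02,0,0,0,0,0],[-0.01,0,-0.04,0,0,0],[0,0,-0.05,0,0,0],[0,0,0,0,0,0]],
])

```text
clock: 12.4
position: [0.563, -0.073, 0.2486]
ee_rot: [2.536, 1.847, 0.008]
force: [-0.7, 0.4, 0.0]
width: 0.005
gripper_force: 0.0
```

Run:
```python
from h import *
push()
s,r,y=state(); print(s["position"],y)
im=load("top0.npz"); C=cloud(im); Z=C[...,2]
tb=(Z>.1)&(Z<.118)&(np.hypot(C[...,0]-.425,C[...,1]+.368)<.08)
c=C[tb]; rc=rect(c); print("tube",rc)
m=im["pixels"]; 
# side bias: only top-face pixels
goto([.425,-.368,.245],0)
print(s["joints"])
```

```text
q 0.7466 toolq 1.2043 r 140.3 F along [ 0.16 -0.75 -0.04] z 0.2486 t 12.4
[ 0.56301728 -0.07302789  0.24859345] 1.2589505202541114
tube ((425.0686340332031, -368.3482971191406), (110.25413513183594, 42.92151641845703), 3.6549501419067383)
t 12.4 pos [ 0.563  -0.073   0.2486] yaw 1.259 F [-0.7  0.4  0. ]
shift mm [-323.1  -40.9    2.9] turn [ 0.0051 -0.0053  1.2589]
[ 0.47720576  0.40650841 -0.60897954  1.67951063  0.25471005  1.12854158
 -0.51376127]
```

Run:
```python
from h import *
C=cloud(load("top0.npz")); d=C[...,:2]-[.425,-.368]; u=np.array([np.cos(.064),np.sin(.064)]); v=np.array([u[1],-u[0]])
m=(abs(d@u)<.055)&(abs(d@v)<.12)&(C[...,2]>.118); print(m.sum(), C[m].max(0) if m.any() else "")
m=(abs(d@u)<.055)&(abs(d@v)<.075)&(C[...,2]>.085)&(abs(d@v)>.03); print(m.sum(), C[m].max(0) if m.any() else "")
```

```text
0 
0
```

>>> arm_command([
  [[-0.046,-0.006,0,0,0,0],[-0.046,-0.006,0,0,0,0],[-0.046,-0.006,0,0,0,0],[-0.046,-0.006,0,0,0,0],[-0.046,-0.006,0,0,0,0],[-0.046,-0.006,0,0,0,0],[-0.046,-0.006,0,0,0,0],[0,0,0,0,0,0]],
], jaw=0.075, newtons=30)

```text
clock: 13.4
position: [0.4191, -0.3703, 0.2433]
ee_rot: [-2.544, -1.841, 0.004]
force: [1.1, -0.3, -0.2]
width: 0.801
gripper_force: 0.0
```

>>> arm_command([
  [[0,0,0,0,0,0.17],[0,0,0,0,0,0.17],[0,0,0,0,0,0.17],[0,0,0,0,0,0.17],[0,0,0,0,0,0.17],[0,0,0,0,0,0.17],[0,0,0,0,0,0.17],[0,0,0,0,0,0]],
])

```text
clock: 14.4
position: [0.4226, -0.3651, 0.2441]
ee_rot: [-3.139, -0.113, 0.001]
force: [0.4, 1.4, -0.5]
width: 0.816
gripper_force: 0.0
```

Run:
```python
from h import *
goto([.425,-.368,.109],.064)
im=grab("top"); save(im,"top2.png",1.4); np.savez("top2.npz",**im)
C=cloud(im)
# cocking post now
for q in np.arange(1.0,1.35,.02):
    pass
m=(C[...,2]>.155)&(C[...,2]<.185); d=C[...,:2]-O; m&=(abs(d@fx)<.1)&(abs(d@fy)<.19)
n,l,st,ce=cv2.connectedComponentsWithStats(m.astype(np.uint8))
for i in range(1,n):
    if st[i,4]>5:
        a,b=tofix(C[l==i].mean(0)); print("post",ce[i],st[i,4],C[l==i].mean(0).round(4),(a,b),"q",np.arctan2(-(a-14),b+30)+.25,np.hypot(a-14,b+30))
```

```text
t 14.4 pos [ 0.4226 -0.3651  0.2441] yaw 0.072 F [ 0.4  1.4 -0.5]
shift mm [  2.3   3.1 135.1] turn [-0.0005  0.0008  0.0081]
post [275.19148936 132.78723404] 47 [ 0.5772 -0.0011  0.1705] (np.float64(-77.81967808953706), np.float64(43.213075185239084)) q 1.147668968271891 117.4351210777495
post [192.34615385 169.42307692] 26 [0.4904 0.198  0.1669] (np.float64(-54.73006608912112), np.float64(-172.70695270150543)) q 2.942759462185716 158.39537977467862
```

View pics/top2.png

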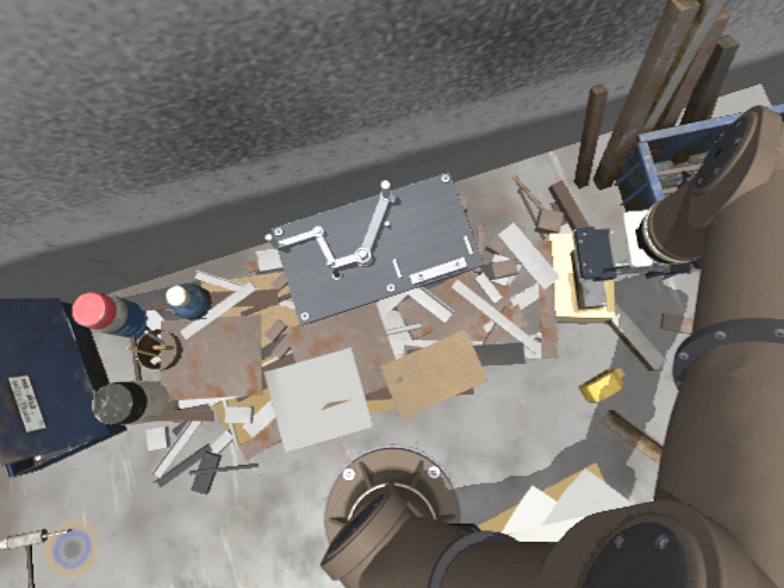

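The top view shows the arm cocked and held, with its post at (386,185) and the nest at (435,262) free. The gripper is over the tube at (590,275). Descending to grasp.

>>> arm_command([
  [[0.0023,0.003,0.03,0,0,0.008],[0,0,0.04,0,0,0],[0,0,0.035,0,0,0],[0,0,0.02,0,0,0],[0,0,0.01,0,0,0],[0,0,0,0,0,0]],
])

```text
clock: 15.2
position: [0.4253, -0.3683, 0.1094]
ee_rot: [-3.139, -0.101, 0.001]
force: [0.5, -1.1, 0.4]
width: 0.817
gripper_force: 0.0
```

>>> arm_command([
  [[0,0,0,0,0,0],[0,0,0,0,0,0],[0,0,0,0,0,0],[0,0,0,0,0,0],[0,0,0,0,0,0]],
], jaw=0.025, newtons=30)

```text
clock: 15.82
position: [0.4256, -0.3684, 0.11]
ee_rot: [3.14, 0.099, 0.0]
force: [-0.9, 1.4, 4.8]
width: 0.433
gripper_force: 30.0
```

>>> arm_command([
  [[0,0,-0.02,0,0,0],[0,0,-0.04,0,0,0],[0,0,-0.04,0,0,0],[0,0,-0.035,0,0,0],[0,0,0,0,0,0]],
])

```text
clock: 16.45
position: [0.4267, -0.3692, 0.2472]
ee_rot: [3.137, 0.098, 0.006]
force: [0.1, -0.4, -2.9]
width: 0.429
gripper_force: 30.0
```

Run:
```python
from h import *
yaw=np.arctan2(-fy[1],-fy[0]); print(yaw,fix(50.5,90))
goto([*fix(50.5,90),.245],yaw)
im=grab("scene"); save(im,"scene2.png",1.0); np.savez("scene2.npz",**im)
```

```text
1.8754784543155467 [ 0.46882501 -0.08420431]
t 16.45 pos [ 0.4267 -0.3692  0.2472] yaw 0.063 F [ 0.1 -0.4 -2.9]
shift mm [  59.9 -281.8    1.5] turn [ 5.5000e-03  4.0000e-04 -1.8128e+00]
```

>>> arm_command([
  [[0.01,-0.047,0,0,0,0],[0.01,-0.047,0,0,0,0],[0.01,-0.047,0,0,0,0],[0.01,-0.047,0,0,0,0],[0.01,-0.047,0,0,0,0],[0.01,-0.047,0,0,0,0]],
])

```text
clock: 17.25
position: [0.4667, -0.0817, 0.2431]
ee_rot: [-3.14, -0.098, 0.004]
force: [0.4, 0.1, -2.7]
width: 0.434
gripper_force: 30.0
```

>>> arm_command([
  [[0,0,0,0,0,-0.18],[0,0,0,0,0,-0.18],[0,0,0,0,0,-0.18],[0,0,0,0,0,-0.18],[0,0,0,0,0,-0.18],[0,0,0,0,0,-0.18],[0,0,0,0,0,-0.18],[0,0,0,0,0,-0.18],[0,0,0,0,0,-0.18],[0,0,0,0,0,-0.18]],
])

```text
clock: 18.5
position: [0.4666, -0.0832, 0.243]
ee_rot: [-1.865, -2.524, 0.002]
force: [0.4, 0.0, -2.2]
width: 0.436
gripper_force: 30.0
```

>>> arm_command([
  [[0,0,0,0,0,-0.013],[0,0,0,0,0,0],[0,0,0,0,0,0]],
])

```text
clock: 18.88
position: [0.4676, -0.0832, 0.2444]
ee_rot: [-1.861, -2.531, 0.0]
force: [0.8, 0.2, -2.3]
width: 0.433
gripper_force: 30.0
```

Run:
```python
from h import *
yaw=np.arctan2(-fy[1],-fy[0])
goto([*fix(50.5,90),.165],yaw); print(arm.observe()["joints"])
im=grab("scene"); np.savez("scene3.npz",**im)
p=cv2.cvtColor(im["pixels"],cv2.COLOR_RGB2BGR)[150:290,180:320]; cv2.imwrite("pics/scene3.png",cv2.resize(p,None,fx=4,fy=4,interpolation=cv2.INTER_CUBIC))
```

```text
t 18.88 pos [ 0.4676 -0.0832  0.2444] yaw 1.873 F [ 0.8  0.2 -2.3]
shift mm [-1.4  0.9 79.4] turn [-0.0004 -0.0002 -0.002 ]
[ 0.67627928  0.28199618 -0.74697579  1.88136781  0.21818181  1.06149011
  0.14426548]
```

View pics/scene3.png

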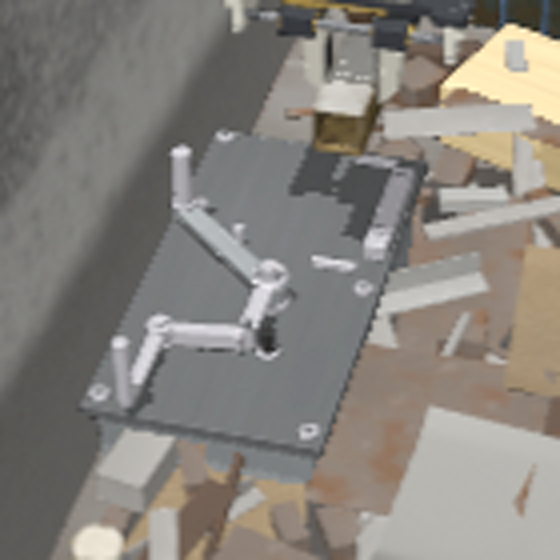

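The scene crop shows the arm cocked at (215,215) and the tube held level above the nest at (345,115), with the fence at (395,210). I'm going down to just above the fence while checking where the fence is.

>>> arm_command([
  [[-0.0014,0.0009,0.03,0,0,-0.002],[0,0,0.03,0,0,0],[0,0,0.015,0,0,0],[0,0,0.005,0,0,0],[0,0,0,0,0,0],[0,0,0,0,0,0]],
])

```text
clock: 19.68
position: [0.4697, -0.0843, 0.1656]
ee_rot: [1.855, 2.534, 0.001]
force: [-0.1, -0.6, -2.5]
width: 0.433
gripper_force: 30.0
```

Run:
```python
from h import *
im=load("top0.npz"); C=cloud(im); d=C[...,:2]-O; a=d@fx*1e3; b=d@fy*1e3
g=im["pixels"].astype(int).min(-1)
m=(a>55)&(a<100)&(b>25)&(b<155)&(g>150)
m2=m&(C[...,2]>.105)&(C[...,2]<.125)
P=onplane(im,np.argwhere(m)[:,::-1],.113)[:,:2]-O; A=P@fx*1e3;B=P@fy*1e3
for lo in range(36,146,12):
    k=(B>=lo)&(B<lo+12)
    if k.any(): print(lo,"fx",np.percentile(A[k],[5,95]).round(1),k.sum())
print("B range",np.percentile(B,[1,99]),"z",np.median(C[m][:,2]))
for nm,r in(("lo",(10,40)),("hi",(140,175))):
    k=(a>20)&(a<75)&(b>r[0])&(b<r[1])&(g>150); print(nm,a[k].mean(),np.percentile(b[k],[5,50,95]),k.sum())
goto([*fix(50.5,90),.138],np.arctan2(-fy[1],-fy[0]))
```

```text
36 fx [ 73.4 107.3] 51
48 fx [ 73.5 106.3] 36
60 fx [72.9 88.5] 33
72 fx [55.9 88.1] 41
84 fx [56.5 88.9] 38
96 fx [73.6 89.7] 34
108 fx [73.2 89.1] 34
120 fx [73.5 89.2] 31
132 fx [73.5 88.7] 22
144 fx [64.6 67.6] 2
B range [ 24.14653934 139.62097108] z 0.11172722160336568
lo 37.60708945433067 [13.08707957 21.7267549  38.45898122] 113
hi 52.51314916647045 [154.54929156 156.59981952 159.71676341] 39
t 19.68 pos [ 0.4697 -0.0843  0.1656] yaw 1.878 F [-0.1 -0.6 -2.5]
shift mm [ 0.3 -0.8 27.6] turn [0.0013 0.0008 0.0021]
```

>>> arm_command([
  [[0,-0.0005,0.012,0,0,0.002],[0,0,0.008,0,0,0],[0,0,0.004,0,0,0],[0,0,0,0,0,0]],
])

```text
clock: 20.18
position: [0.4689, -0.0842, 0.1405]
ee_rot: [-1.858, -2.533, -0.001]
force: [3.4, 1.4, -3.2]
width: 0.432
gripper_force: 30.0
```

>>> arm_command([
  [[0,0,0.0015,0,0,0],[0,0,0.0015,0,0,0],[0,0,0,0,0,0],[0,0,0,0,0,0]],
])

```text
clock: 20.68
position: [0.4689, -0.0844, 0.1378]
ee_rot: [1.858, 2.533, 0.001]
force: [4.6, 1.0, -3.2]
width: 0.434
gripper_force: 30.0
```

Run:
```python
from h import *
goto([*fix(50.5,90),.137],np.arctan2(-fy[1],-fy[0]))
```

```text
t 20.68 pos [ 0.4689 -0.0844  0.1378] yaw 1.876 F [ 4.6  1.  -3.2]
shift mm [ 0.2 -0.   0.8] turn [0.0008 0.0001 0.0002]
```

>>> arm_command([
  [[0,0.0005,0.001,0,0,0],[0,0,0,0,0,0],[0,0,0,0,0,0]],
])

```text
clock: 21.05
position: [0.469, -0.0844, 0.137]
ee_rot: [1.858, 2.533, -0.001]
force: [0.6, 0.5, 5.8]
width: 0.433
gripper_force: 30.0
```

>>> arm_command([
  [[0,0,0.0005,0,0,0],[0,0,0,0,0,0],[0,0,0,0,0,0]],
])

```text
clock: 21.42
position: [0.4689, -0.0844, 0.1369]
ee_rot: [1.858, 2.533, -0.001]
force: [-2.1, 1.1, 12.1]
width: 0.435
gripper_force: 30.0
```

The tube is seated, so I'll release and lift.

>>> arm_command([
  [[0,0,0,0,0,0],[0,0,0,0,0,0],[0,0,0,0,0,0],[0,0,0,0,0,0]],
], jaw=0.06)

```text
clock: 21.92
position: [0.4688, -0.0843, 0.136]
ee_rot: [-1.858, -2.533, 0.0]
force: [0.6, -0.8, -0.2]
width: 0.65
gripper_force: 0.0
```

>>> arm_command([
  [[0,0,-0.01,0,0,0],[0,0,-0.03,0,0,0],[0,0,-0.04,0,0,0],[0,0,-0.03,0,0,0],[0,0,0,0,0,0]],
])

```text
clock: 22.55
position: [0.4704, -0.0841, 0.2489]
ee_rot: [1.856, 2.529, 0.003]
force: [-0.4, -0.1, -0.6]
width: 0.654
gripper_force: 0.0
```

Run:
```python
from h import *
tp=fix(-56,-173); print(tp)
goto([*fix(-56+35,-173),.245],YX)
s=arm.observe(); print(s["joints"],s["width"])
```

```text
[0.49152251 0.19863147]
t 22.55 pos [ 0.4704 -0.0841  0.2489] yaw 1.876 F [-0.4 -0.1 -0.6]
shift mm [263.4  70.    3.5] turn [ 5.100e-03 -1.200e-03  1.571e+00]
[ 0.68185993  0.28032796 -0.75268224  1.87220176  0.21915188  1.06793763
  0.14782599] 0.6544090333770937
```

>>> arm_command([
  [[0.044,0.0117,0,0,0,0],[0.044,0.0117,0,0,0,0],[0.044,0.0117,0,0,0,0],[0.044,0.0117,0,0,0,0],[0.044,0.0117,0,0,0,0],[0.044,0.0117,0,0,0,0]],
], jaw=0.0)

```text
clock: 23.3
position: [0.4562, 0.1897, 0.2457]
ee_rot: [-1.858, -2.533, 0.001]
force: [1.4, 0.9, 0.0]
width: 0.048
gripper_force: 0.0
```

>>> arm_command([
  [[0,0,0,0,0,0.175],[0,0,0,0,0,0.175],[0,0,0,0,0,0.175],[0,0,0,0,0,0.175],[0,0,0,0,0,0.175],[0,0,0,0,0,0.175],[0,0,0,0,0,0.175],[0,0,0,0,0,0.175],[0,0,0,0,0,0.17],[0,0,0,0,0,0]],
])

```text
clock: 24.55
position: [0.4563, 0.1885, 0.2457]
ee_rot: [3.104, 0.48, -0.001]
force: [-0.1, -0.2, 0.9]
width: 0.005
gripper_force: 0.0
```

Run:
```python
from h import *
goto([*fix(-56+33,-173),.157],YX)
print(arm.observe()["width"])
im=grab("top"); np.savez("top4.npz",**im)
p=cv2.cvtColor(im["pixels"],cv2.COLOR_RGB2BGR)[115:240,180:440]; cv2.imwrite("pics/top4.png",cv2.resize(p,None,fx=3,fy=3,interpolation=cv2.INTER_CUBIC))
```

```text
t 24.55 pos [0.4563 0.1885 0.2457] yaw 0.307 F [-0.1 -0.2  0.9]
shift mm [ 3.7  0.9 88.7] turn [0.0003 0.001  0.0024]
0.004652507709273206
```

View pics/top4.png

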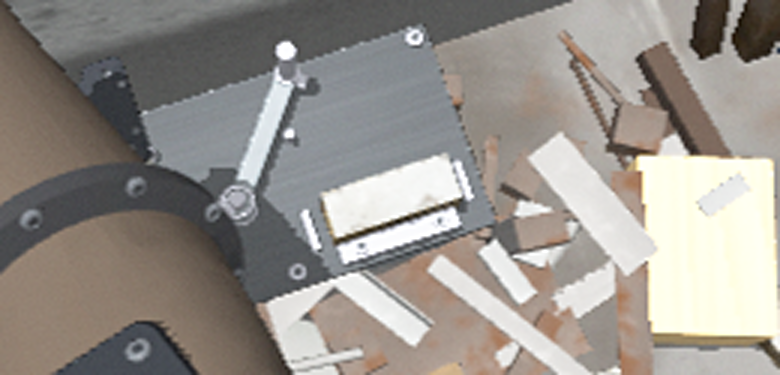

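The crop shows the tube along the fence and between the end stops at (393,197), with the arm still cocked. I'm going down beside the trigger post.

>>> arm_command([
  [[0.0035,0,0.03,0,0,0],[0,0,0.03,0,0,0],[0,0,0.02,0,0,0],[0,0,0.008,0,0,0],[0,0,0,0,0,0]],
])

```text
clock: 25.22
position: [0.4599, 0.1896, 0.158]
ee_rot: [3.105, 0.481, -0.001]
force: [-0.1, 0.0, 0.2]
width: 0.004
gripper_force: 0.0
```

>>> arm_command([
  [[0.005,0,0,0,0,0],[0.005,0,0,0,0,0],[0.004,0,0,0,0,0],[0,0,0,0,0,0]],
])

```text
clock: 25.72
position: [0.4738, 0.194, 0.1583]
ee_rot: [-3.105, -0.478, -0.001]
force: [0.0, -0.1, -1.4]
width: 0.007
gripper_force: 0.0
```

>>> arm_command([
  [[0.003,0,0,0,0,0],[0.003,0,0,0,0,0],[0,0,0,0,0,0]],
])

```text
clock: 26.1
position: [0.4777, 0.1954, 0.1578]
ee_rot: [3.104, 0.479, -0.005]
force: [-6.2, -1.5, 4.0]
width: 0.003
gripper_force: 2.6
```

>>> arm_command([
  [[0.003,0,0,0,0,0],[0.003,0,0,0,0,0],[0,0,0,0,0,0]],
])

```text
clock: 26.48
position: [0.4818, 0.1968, 0.1576]
ee_rot: [3.103, 0.48, -0.009]
force: [-11.8, -2.4, 7.0]
width: 0.007
gripper_force: 6.0
```

>>> arm_command([
  [[0.003,0,0,0,0,0],[0.002,0,0,0,0,0],[0,0,0,0,0,0]],
])

```text
clock: 26.85
position: [0.489, 0.1988, 0.1579]
ee_rot: [3.105, 0.478, -0.002]
force: [-4.3, -1.6, 0.6]
width: 0.002
gripper_force: 1.9
```

```bash
cat > look.py <<'E'
from h import *
import sys
s,r,y=state(); print("tool F",r.inv().apply(s["force"]).round(1),"fix",tofix(s["position"]),s["clock"])
im=grab("scene"); np.savez("last.npz",**im); C=cloud(im)
d=C[...,:2]-O; a=d@fx*1e3;b=d@fy*1e3
m=(C[...,2]>.15)&(C[...,2]<.18)&(a>-95)&(a<60)&(b>0)&(b<120)
n,l,st,ce=cv2.connectedComponentsWithStats(m.astype(np.uint8))
for i in range(1,n):
    if st[i,4]>3: print("post",a[l==i].mean(),b[l==i].mean(),"q",np.arctan2(-(a[l==i].mean()-14),b[l==i].mean()+30)+.25)
E
python3 look.py
```

```text
tool F [-4.6  0.2 -0.6] fix (np.float64(-53.674976259838374), np.float64(-173.93377623954052)) 26.85
post -9.37325169438256 81.24452572947429 q 0.45709465649387226
```

The trigger let go. Backing off and looking.

>>> arm_command([
  [[-0.01,0,0,0,0,0],[-0.015,0,0,0,0,0],[-0.015,0,0,0,0,0],[0,0,-0.03,0,0,0],[0,0,-0.05,0,0,0],[-0.03,0,-0.02,0,0,0],[-0.03,0,0,0,0,0],[0,0,0,0,0,0]],
])

```text
clock: 27.9
position: [0.3925, 0.1681, 0.2587]
ee_rot: [3.104, 0.478, 0.002]
force: [0.8, 0.5, 0.4]
width: 0.004
gripper_force: 0.0
```

```bash
python3 look.py
python3 - <<'E'
from h import *
im=load("last.npz")
p=cv2.cvtColor(im["pixels"],cv2.COLOR_RGB2BGR)[150:290,180:320]; A=cv2.resize(p,None,fx=4,fy=4,interpolation=cv2.INTER_CUBIC)
cv2.imwrite("pics/scene5.png",A)
E
```

```text
tool F [ 0.9 -0.3 -0.4] fix (np.float64(47.628587760122414), np.float64(-173.60601078324638)) 27.9
post 8.575401026026332 79.44083684160385 q 0.29952596502824347
```

View pics/scene5.png

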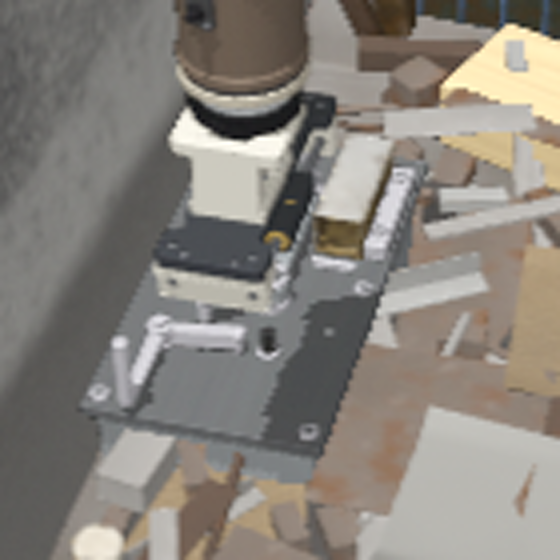

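The tube lies in the nest at (355,195) with the arm against it, and the trigger has sprung back. I'll move clear of the fixture and do a last top check.

>>> arm_command([
  [[0,-0.03,-0.04,0,0,0],[0,-0.04,-0.04,0,0,0],[0,-0.04,0,0,0,0],[0,-0.04,0,0,0,0],[0,0,0,0,0,0],[0,0,0,0,0,0]],
])

```text
clock: 28.7
position: [0.3497, 0.3116, 0.3378]
ee_rot: [3.105, 0.478, -0.001]
force: [-0.1, -0.2, -0.9]
width: 0.007
gripper_force: 0.0
```

Run:
```python
from h import *
print(arm.observe()["position"])
im=grab("top"); C=cloud(im); Z=C[...,2]; a=(C[...,:2]-O)@fx*1e3; b=(C[...,:2]-O)@fy*1e3
m=(Z>.13)&(Z<.145)&(a>25)&(a<80)&(b>20)&(b<160)
rc=rect(np.c_[a[m],b[m]]/1000); print("tube top fix",rc,np.median(Z[m]))
k=(Z>.15)&(Z<.185)&(abs(a)<60)&(b>40)&(b<120); print("post",k.sum(),a[k].mean(),b[k].mean(),"q",np.arctan2(14-a[k].mean(),b[k].mean()+30)+.25)
p=cv2.cvtColor(im["pixels"],cv2.COLOR_RGB2BGR)[115:300,180:440]; cv2.imwrite("pics/top6.png",cv2.resize(p,None,fx=3,fy=3,interpolation=cv2.INTER_CUBIC))
```

```text
[0.34970942 0.31159098 0.33784   ]
tube top fix ((52.25023651123047, 90.8800048828125), (110.0125503540039, 40.963539123535156), 89.98025512695312) 0.13604092782835886
post 48 15.833081865287275 88.20675397708958 q 0.234493822180932
```

View pics/top6.png

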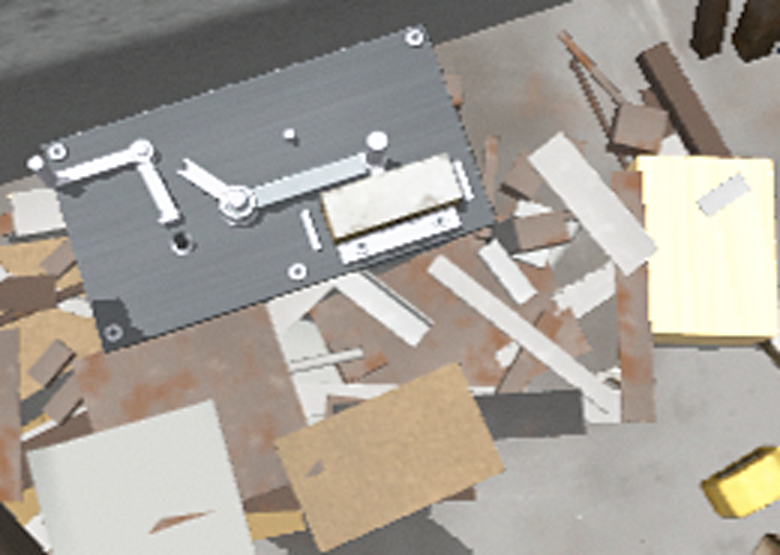

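The final crop shows the tube at (393,197), at fixture (52, 91) mm with its length along fixture y, clamped by the arm at q≈0.23. The nut at (745,480) hasn't moved.

```bash
python3 -c "
from cell import arm
print(arm.sign_off())"
```

```text
the job is handed in; nothing more can be done
None
```

The job is done and handed in at about 29 s: the arm was cocked and held by the trigger, the tube laid flat along the fence, and the trigger tripped so the arm clamped the tube, with the nut and bottle left alone.

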